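# Latch the nozzle cassette onto its manifold

### The job

Lock the white nozzle cassette onto the grey manifold with the draw latch: tip the latch's wire loop over so that its cross bar hooks behind the keeper on the cassette, then press the lever down past centre until it lies flat and stays shut by itself. Leave the loose things around the station where they are.

Things in the scene. Friction and masses are not known exactly. Their poses are not given: they have to be found in the camera images.
- dock: Docking station bolted to the deck: aluminium base plate 110 (x) x 250 (y) mm carrying a fixed grey manifold block (top 50 mm above the deck, y -90 to +22 mm) with the draw latch on it, and a white cassette on its +y side. Origin on the deck, straight below the lever's pivot; own x = direction of the latch's hinge pins, own +y = level, from latch towards cassette and keeper, z up. The whole latch is symmetric about its x = 0 plane.
- pivot (a point): Hinge axis of the latch lever (along the dock's x), 62 mm above the deck.
- lever_tip (a point): Middle of the free end of the steel latch lever (red pad on its upper face), 70 mm from the pivot. The lever is 30 mm wide and 6 mm thick (3 mm either side of its mid-plane, which lies 1 mm off the pivot on the red-pad side). Standing up it reaches to 132 mm above the deck, its red face towards the cassette. Closed, it points along the dock's -y, lying level with its red face up, 66 mm above the deck.
- lever (a joint): Lever angle, rad: 0 = closed, flat over the manifold (end stop); 1.57 = upright; 1.9 = leaning towards the cassette (end stop). Hinge friction 0.025 N m: it stays where left when unloaded. With the loop hooked it draws the cassette in; dead centre is at about 0.28: let go at 0.5 or more it springs back to about 1.05; past centre the pull snaps it flat and keeps it shut. Closing takes about 3 N at its end.
- loop_bar (a point): Middle of the cross bar of the latch's wire loop. The loop is a U of 6 mm steel wire, two arms 80 mm long and 40 mm apart (centre lines) and a 40 mm cross bar along the dock's x; its arms are hinged to the two sides of the lever on a pin 22 mm from the lever's pivot. At the start the loop stands up, anywhere from leaning about 20 degrees towards the cassette to leaning about 15 degrees away from it, with its cross bar sticking up at least 20 mm above the end of the lever.
- loop (a joint): Angle of the loop relative to the lever, rad. The loop's elevation above the level, towards the cassette, is joint loop minus joint lever (1.57 = upright, 0 = level). Its light friction (0.009 N m) holds it only while it stands within about 25 degrees of upright; tipped farther towards the cassette it falls by its own weight. Falling with the lever standing (lever above 1.4) its cross bar comes down just beyond the keeper onto the cassette's top.
- keeper (a point): Where the centre of the cross bar sits when hooked: in the corner on the +y side of the keeper, under its lip, 54 mm above the deck. The keeper is a steel hook 24 mm wide on the cassette's top (which is 51 mm above the deck): a post rising 12 mm above that top, with a lip at its upper end that overhangs 4 mm towards +y. Axes as the dock's.
- cassette (a joint): Slide of the white cassette (88 x 98 mm, top 51 mm above the deck) towards the manifold, m: 0 = standing off, seal loose; a closed latch draws it in to about 0.004 against the springy seal (6000 N/m), which pushes it back when let go.
- guard_ring: loose white plastic ring lying flat, 84 mm across, 14 mm high; origin at the centre of its underside
- nozzle_plate: loose spare white nozzle plate lying flat, 44 x 70 x 14 mm; origin at the centre of its underside
- driver: loose screwdriver with a blue handle, 160 mm long, lying on the deck; origin at its underside
- amber_bottle: loose amber bottle standing, 56 mm across, 120 mm high; origin at the centre of its underside
- white_jar: loose white jar with a blue cap, 60 mm across, 70 mm high; origin at the centre of its underside
- beaker: loose clear beaker standing, 72 mm across, 85 mm high; origin at the centre of its underside
- parts_tray: loose blue parts tray, 110 x 150 x 28 mm; origin at the centre of its underside

How it is judged:
On the way:
1. the loop's cross bar lies behind the keeper, below its lip, with the lever still up (y of loop_bar in the frame of keeper between -0.003 and 0.022 m and z of loop_bar in the frame of keeper below 0.006 m and value of joint lever above 0.5 rad), for 0.1 s.
At the end, for the whole second after the job is handed in: The cross bar is hooked behind the keeper (within -3 to +22 mm of its seat along the dock's y, less than 6 mm above it), the lever is shut to within 0.1 rad of flat and at rest, and the cassette is drawn in by more than 3 mm (y of loop_bar in the frame of keeper between -0.003 and 0.022 m and z of loop_bar in the frame of keeper below 0.006 m and value of joint lever below 0.1 rad and value of joint cassette above 0.003 m and velocity of joint lever between -0.1 and 0.1 rad/s); the robot touches nothing.
It fails at once if a loose thing around the station shifted by more than 30 mm (distance of any of guard_ring, nozzle_plate, driver, amber_bottle, white_jar, beaker, parts_tray from where it was at the start of the episode above 0.03 m).
It also fails if it takes over 38 s, if anything falls off the work surface, if the arm or the gripper's body presses on something with over 40 N, if the wrist force passes 120 N, or if a joint passes its speed limit or range.

### The arm

A 7-joint arm with a two-finger parallel gripper is mounted at the origin on the work surface. World frame = base frame: x ahead of the robot, y to its left, z up, the work surface at z = 0. Lengths are in m, angles in rad, forces in N, time in s.
With the tool pointing down it reaches from about 0.4 to 0.75 m from the base axis. Payload 19.5 kg.
Tool frame: the origin (TCP) lies midway between the tips of the shut fingers; the grasp point (between the pads) lies 19 mm behind it; z points along the fingers, x is the direction in which the jaws open and shut, and the axes are right-handed (so a half turn about z gives the same grasp; the last joint's range is limited). The gripper opens to 85 mm and grips with 20 to 120 N. Pads are 22 mm wide; open, the fingers measure 114 mm over their backs; the gripper's body (76 mm by 85 mm) begins 54 mm behind the grasp point. The pads swing forward as they close: fully open they stand 13 mm farther back than shut.
Start: joints at [-1.268, 0.707, -0.028, 1.485, 0.022, 0.951, -0.075], TCP at [0.194, 0.541, 0.231] pointing down, gripper open.
Joint ranges: [-2.71, 2.71], [-0.32, 2.16], [-1.57, 1.52], [0, 2.45], [-1.46, 4.6], [0, 2.02], [-2.83, 2.83]. Speed limits (rad/s): [1.89, 1.89, 2.57, 2.57, 3.01, 3.01, 3.01].

### API

Orientations are given as [roll, pitch, yaw] about the fixed x, y, z axes, in that order (R = Rz(yaw) Ry(pitch) Rx(roll)).
In Python, from workcell import read_state, read_camera, camera_model, close_job gives the robot as it stands. The module is installed in compiled form; this text tells all that it offers.
- The arm moves only by the tool step_arm, never from a script. Its argument "series" is a list of rows, each an object with "fingers": the closure, from 0 (fully open) to 1 (shut); "linear": the shift along the tool's x, y, z in mm, a list of three; "rotation": the turn, a rotation vector about the tool's x, y, z in degrees, a list of three. A call has 1 to 20 rows; each row is the pose to reach, as a shift and turn from the pose commanded when the call began, along the tool's axes at that moment; what a row does not reach only later rows make up. A row lasts 1/10 s, in which the tool goes at most 50 mm and 8.59 degrees, less where a joint would pass 70% of its speed; a pose out of reach is approached as far as the arm can. A call with a gripper value outside its range is refused whole. The fingers move at their own pace and stop on an object; "force" is the grip in N (left out, the last holds). Time passes only in rows, so rows that repeat a pose let the fingers close. It gives the time, the measured TCP pose, the force and the opening at its end, in the units of the state.
- read_state(): the state, without advancing time (a new reading comes with each control period).
- read_camera(name): name is "side" or "top"; returns the picture (480x640x3 uint8, blue, green, red); there is no depth.
- camera_model(name): a dict with "camera_matrix" (3x3 intrinsics, pixels), "k1" (the pictures are not rectified: a ray, as slopes to the right and down, at radius r is drawn at 1 + k1 r^2 times it, then the intrinsics apply), "rvec" (rotation vector, rad) and "tvec" (3), from world to camera coordinates, as OpenCV has them. Camera axes: x right, y down, z forward; pixel columns grow to the right and rows downward; lengths in m; the calibration is good to about 2 mm. A picture is of the moment at which its call begins. camera_model takes no time and is no camera call.
- close_job(): hands the job in, once; it reports no verdict.
The state is a dict: "time": time; "joint_positions": joint angles; "dq": joint speeds; "tau": joint torques, N m; "tcp_pos": TCP position; "ee_rot": TCP orientation; "contact_force": force on the tool from outside, world axes, zero at the start; "torque": the same for the moment, N m; "finger_gap": opening from 0.0 (shut) to 1.0 (fully open).
Only numpy, scipy, OpenCV 4.12 (cv2) and the standard library are available. Lean on these libraries where they do the work, as an engineer would, in place of code of your own. Each camera call takes 0.05 s, during which the arm holds its last target.

## Working session

There is one attempt and no reset: what is moved stays moved. The work goes in short steps, Python scripts to look and compute and a tool call to move; the robot and the scene stay as the last step left them, time stands still between calls to the robot, and variables do not carry over. Pictures are saved under pics/ and viewed, and the job is handed in when it is done.

Besides the shell and the picture viewer there is one more tool, called after "Call:" as name([rows], argument=value, ...), one row to a line, values as JSON. step_arm: Moves the arm, as the interface text tells. Its arguments: {"type":"object","properties":{"series":{"type":"array"},"force":{"type":"number"}},"required":["series"]}

```bash
mkdir -p pics; python3 - <<'E'
from workcell import *
import cv2
s=read_state(); print({k:s[k] for k in('time','tcp_pos','ee_rot','contact_force','finger_gap')})
for n in('side','top'):
    cv2.imwrite(f'pics/{n}0.png',read_camera(n)); print(n,camera_model(n))
E
```

```text
{'time': 0.0, 'tcp_pos': array([0.19425591, 0.54091015, 0.23085002]), 'ee_rot': array([3.14156562e+00, 1.07372575e-03, 1.22602029e+00]), 'contact_force': array([ 0.46102857, -0.83058407, -0.1593105 ]), 'finger_gap': 0.9996321276766207}
side {'camera_matrix': array([[609.62080331,   0.        , 314.41384817],
       [  0.        , 609.62080331, 241.21825043],
       [  0.        ,   0.        ,   1.        ]]), 'k1': -0.21581381125642826, 'rvec': array([ 2.07169926, -0.85255636,  0.45807512]), 'tvec': array([-0.41713116,  0.29185332,  1.28503701])}
top {'camera_matrix': array([[577.62252472,   0.        , 326.13232059],
       [  0.        , 577.62252472, 235.68435634],
       [  0.        ,   0.        ,   1.        ]]), 'k1': 0.05839196573124084, 'rvec': array([ 2.16373256, -2.10349915,  0.15204475]), 'tvec': array([-0.00359327,  0.60405545,  1.37413549])}
```

View pics/side0.png

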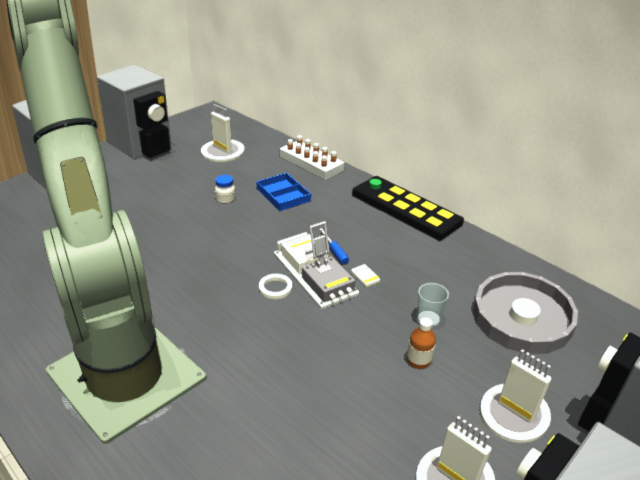

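View pics/top0.png

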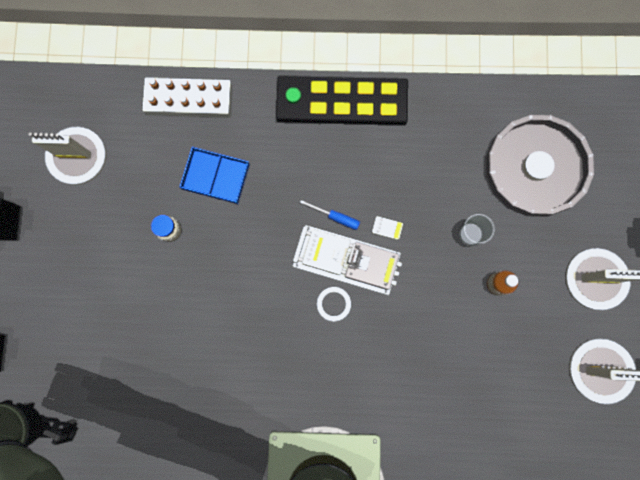

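The side view shows the dock around (315,265) and the top view shows it around (348,260), with the arm at lower left. I'll zoom in on both.

```bash
python3 - <<'E'
import cv2
a=cv2.imread('pics/side0.png')[205:315,260:390]; cv2.imwrite('pics/side0z.png',cv2.resize(a,None,fx=6,fy=6,interpolation=cv2.INTER_CUBIC)[:600,:780])
a=cv2.imread('pics/top0.png')[215:305,285:410]; cv2.imwrite('pics/top0z.png',cv2.resize(a,None,fx=6,fy=6,interpolation=cv2.INTER_CUBIC))
E
```

```text
(no output)
```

View pics/side0z.png

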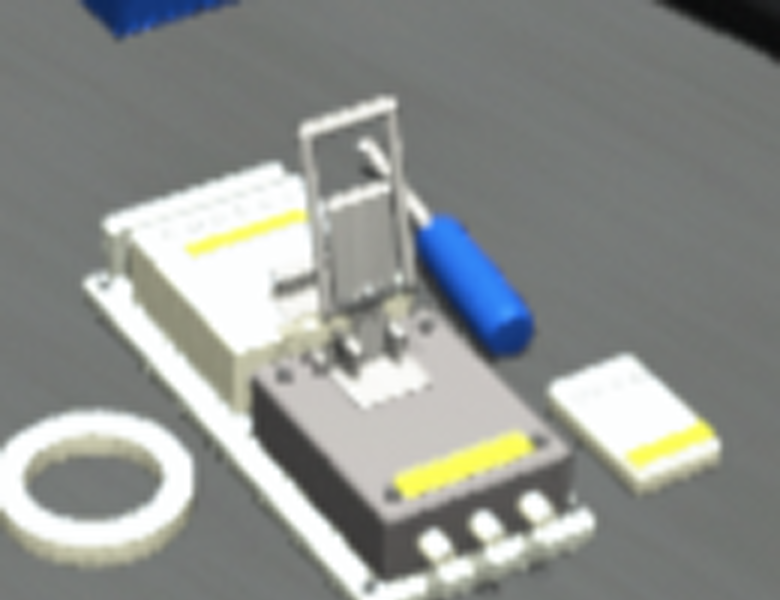

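View pics/top0z.png

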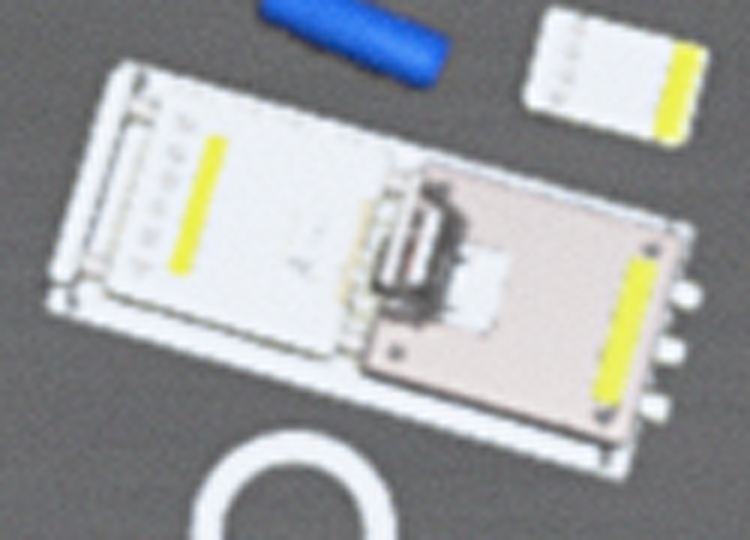

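```bash
cat > h.py <<'E'
import numpy as np, cv2
from workcell import camera_model
def ray(n,uv):
    m=camera_model(n);K=m['camera_matrix']
    D=np.array([m['k1'],0,0,0,0.])
    p=cv2.undistortPoints(np.array([[uv]],float),K,D)[0,0]
    R=cv2.Rodrigues(m['rvec'])[0];c=-R.T@m['tvec'];d=R.T@np.array([p[0],p[1],1]);return c,d/np.linalg.norm(d)
def onz(n,uv,z):
    c,d=ray(n,uv);return c+d*(z-c[2])/d[2]
def tri(a,b):
    c1,d1=ray('side',a);c2,d2=ray('top',b)
    t=np.linalg.lstsq(np.c_[d1,-d2],c2-c1,rcond=None)[0]
    p,q=c1+d1*t[0],c2+d2*t[1];return (p+q)/2,np.linalg.norm(p-q)
def proj(n,P):
    m=camera_model(n);D=np.array([m['k1'],0,0,0,0.])
    return cv2.projectPoints(np.array([P],float).reshape(-1,1,3),m['rvec'],m['tvec'],m['camera_matrix'],D)[0][:,0]
S=lambda x,y:(260+(x+.5)/6-.5,205+(y+.5)/6-.5)
T=lambda x,y:(285+(x+.5)/6-.5,215+(y+.5)/6-.5)
E
python3 - <<'E'
from h import *
np.set_printoptions(precision=4,suppress=True)
print('cams',ray('top',(320,240))[0],ray('side',(320,240))[0])
for p in [(365,370),(625,438),(692,228),(425,168)]: print('man',onz('top',T(*p),.05))
for p in [(50,305),(125,62),(625,475),(692,225)]: print('plate',onz('top',T(*p),.006))
for a in [(253,380),(385,518),(572,462)]: print('man side',onz('side',S(*a),.05))
for p in [(171,272),(183,274),(214,137),(226,139),(594,402),(618,406),(636,258),(658,262)]: print('yel',onz('top',T(*p),.051))
print(tri(S(303,132),T(380,278)),tri(S(392,102),T(415,190)))
E
```

```text
cams [ 0.3833 -0.0092  1.4513] [-0.3353 -0.8916  1.0015]
man [ 0.5051 -0.0363  0.05  ]
man [ 0.4807 -0.1415  0.05  ]
man [ 0.5667 -0.1677  0.05  ]
man [ 0.5883 -0.0588  0.05  ]
plate [0.5325 0.0954 0.006 ]
plate [0.6367 0.0676 0.006 ]
plate [ 0.4685 -0.1458  0.006 ]
plate [ 0.5737 -0.1726  0.006 ]
man side [ 0.5005 -0.0458  0.05  ]
man side [ 0.4769 -0.145   0.05  ]
man side [ 0.5564 -0.1738  0.05  ]
yel [0.5427 0.0435 0.051 ]
yel [0.542  0.0386 0.051 ]
yel [0.5986 0.0277 0.051 ]
yel [0.5979 0.0228 0.051 ]
yel [ 0.4948 -0.1288  0.051 ]
yel [ 0.4935 -0.1385  0.051 ]
yel [ 0.5537 -0.145   0.051 ]
yel [ 0.5523 -0.1539  0.051 ]
(array([ 0.5315, -0.0399,  0.1576]), np.float64(0.002797074852463146)) (array([ 0.5661, -0.0536,  0.1624]), np.float64(0.006961351111680614))
```

```bash
cat >> h.py <<'E'
O=np.array([.5439,-.0682,0]);yaw=-.2585
Rd=np.array([[np.cos(yaw),-np.sin(yaw),0],[np.sin(yaw),np.cos(yaw),0],[0,0,1]])
W=lambda p:O+Rd@(np.array(p,float)/1000)
L=lambda P:Rd.T@(np.array(P)-O)*1000
E
cat > ov.py <<'E'
from h import *
import sys
def ov(tag,lines):
  for n,(x0,y0,w,h) in dict(side=(260,205,130,100),top=(285,215,125,90)).items():
    im=cv2.imread(f'pics/{n}{tag}.png')[y0:y0+h,x0:x0+w]; im=cv2.resize(im,None,fx=6,fy=6,interpolation=cv2.INTER_CUBIC)
    for l,c in lines:
        q=(proj(n,[W(p) for p in l])-[x0,y0]+.5)*6-.5
        cv2.polylines(im,[np.int32(np.round(q))],False,c,1,cv2.LINE_AA)
    cv2.imwrite(f'pics/{n}{tag}_ov.png',im)
if __name__=='__main__':
  import math
  th,b=1.57,16
  a=math.radians(90-b)
  pin=(0,62+22)
  B=(pin[0]+80*math.cos(a),pin[1]+80*math.sin(a))
  g=(0,200,0);r=(0,0,255);m=(255,0,255)
  ov('0',[([(-43,-90,50),(43,-90,50),(43,22,50),(-43,22,50),(-43,-90,50)],g),
   ([(-15,1,62),(-15,1,132),(15,1,132),(15,1,62)],r),
   ([(-20,*pin),(-20,*B),(20,*B),(20,*pin)],m)])
E
python3 ov.py
```

```text
(no output)
```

View pics/side0_ov.png

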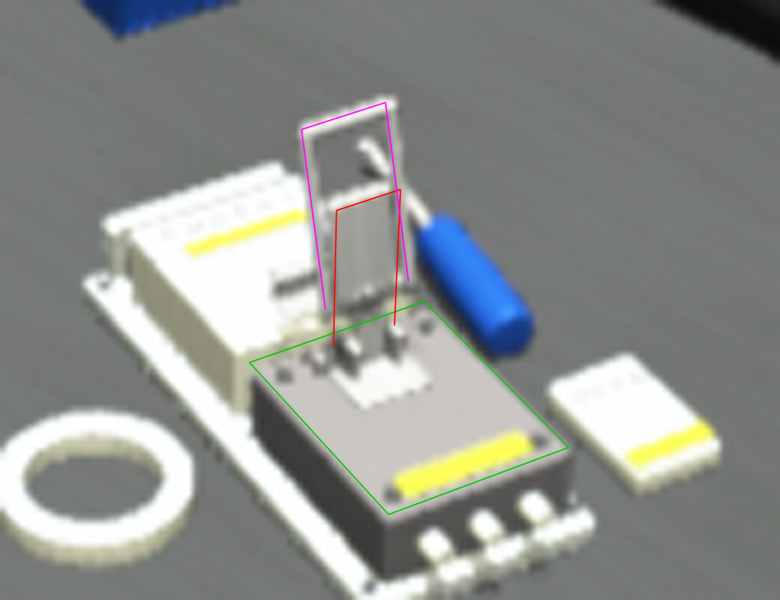

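View pics/top0_ov.png

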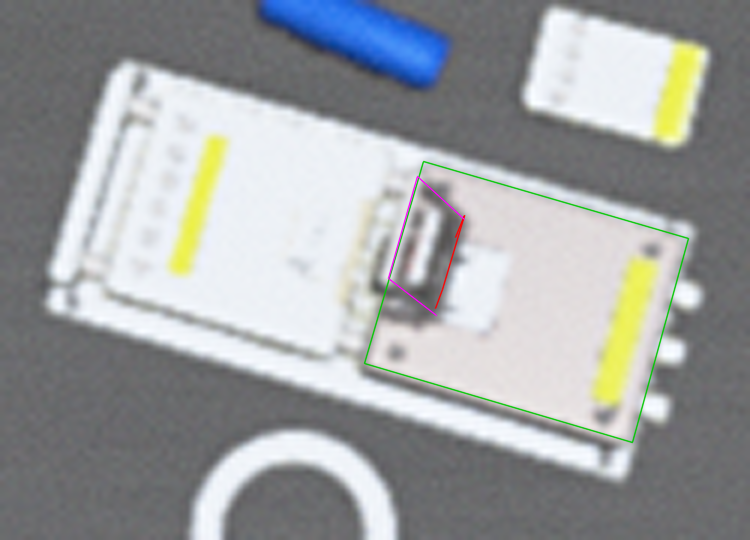

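The bar triangulates to about y=+22 mm, z=160 mm in the dock frame, a lean of about 16° towards the cassette. The overlay agrees with this to within a few mm. The dock's yaw is about -14.8°. My plan is to turn the shut fingers so tool y lies along the dock's -y, then approach from behind the bar.

```bash
cat > go.py <<'E'
from h import *
from workcell import read_state
from scipy.spatial.transform import Rotation as Ro
def rel(target,yawt=-.2585):
    s=read_state();R=Ro.from_euler('xyz',s['ee_rot']);Rt=Ro.from_euler('xyz',[np.pi,0,yawt])
    print('t',s['time'],'tcp dock',L(s['tcp_pos']).round(1),'F dock',(Rd.T@s['contact_force']).round(2),'gap',round(s['finger_gap'],3))
    print('linear',(R.inv().apply(W(target)-s['tcp_pos'])*1000).round(1),'rot',np.degrees((R.inv()*Rt).as_rotvec()).round(2))
if __name__=='__main__':
    import sys; rel([float(v) for v in sys.argv[1:4]])
E
python3 go.py 0 -22 200
python3 -c "
from h import *
print([L(tri(S(*a),T(*b))[0]).round(1) for a,b in [((328,203),(408,275)),((392,183),(437,205))]])"
```

```text
t 0.1 tcp dock [-493.7  499.5  230.9] F dock [ 0.32 -0.12  0.03] gap 0.999
linear [-477.   536.9   31.3] rot [4.000e-02 5.000e-02 8.505e+01]
[array([-11.8,  14.6, 125.6]), array([ 17. ,  11.5, 127.7])]
```

Call:
step_arm([
  {"fingers": 1,"linear": [-477,537,10],"rotation": [0,0,85]},
  {"fingers": 1,"linear": [-477,537,10],"rotation": [0,0,85]},
  {"fingers": 1,"linear": [-477,537,10],"rotation": [0,0,85]},
  {"fingers": 1,"linear": [-477,537,10],"rotation": [0,0,85]},
  {"fingers": 1,"linear": [-477,537,10],"rotation": [0,0,85]},
  {"fingers": 1,"linear": [-477,537,10],"rotation": [0,0,85]},
  {"fingers": 1,"linear": [-477,537,10],"rotation": [0,0,85]},
  {"fingers": 1,"linear": [-477,537,10],"rotation": [0,0,85]},
  {"fingers": 1,"linear": [-477,537,10],"rotation": [0,0,85]},
  {"fingers": 1,"linear": [-477,537,10],"rotation": [0,0,85]},
  {"fingers": 1,"linear": [-477,537,10],"rotation": [0,0,85]},
  {"fingers": 1,"linear": [-477,537,10],"rotation": [0,0,85]},
  {"fingers": 1,"linear": [-477,537,10],"rotation": [0,0,85]},
  {"fingers": 1,"linear": [-477,537,10],"rotation": [0,0,85]},
  {"fingers": 1,"linear": [-477,537,10],"rotation": [0,0,85]},
  {"fingers": 1,"linear": [-477,537,10],"rotation": [0,0,85]},
  {"fingers": 1,"linear": [-477,537,10],"rotation": [0,0,85]},
  {"fingers": 1,"linear": [-477,537,10],"rotation": [0,0,85]},
  {"fingers": 1,"linear": [-477,537,10],"rotation": [0,0,85]},
  {"fingers": 1,"linear": [-477,537,10],"rotation": [0,0,85]},
])

```text
time: 2.1
tcp_pos: [0.5384, -0.0886, 0.2214]
ee_rot: [-3.142, -0.0, -0.257]
contact_force: [0.9, 1.2, -0.4]
finger_gap: 0.001
```

```bash
python3 go.py 0 -22 143
```

```text
t 2.1 tcp dock [-1.000e-01 -2.120e+01  2.214e+02] F dock [ 0.57  1.39 -0.35] gap 0.001
linear [ 0.1  0.8 78.4] rot [-0.   -0.    0.11]
```

Call:
step_arm([
  {"fingers": 1,"linear": [0,0,40],"rotation": [0,0,0]},
  {"fingers": 1,"linear": [0,0,78],"rotation": [0,0,0]},
  {"fingers": 1,"linear": [0,0,78],"rotation": [0,0,0]},
])

```text
time: 2.4
tcp_pos: [0.5368, -0.0886, 0.1402]
ee_rot: [3.141, 0.006, -0.257]
contact_force: [0.3, 0.6, 1.0]
finger_gap: 0.001
```

```bash
python3 go.py 0 38 143; python3 - <<'E'
from workcell import *
import cv2
for n,(x0,y0,w,h) in dict(side=(260,180,130,100),top=(285,215,125,90)).items():
    im=read_camera(n);cv2.imwrite(f'pics/{n}1.png',im);cv2.imwrite(f'pics/{n}1z.png',cv2.resize(im[y0:y0+h,x0:x0+w],None,fx=6,fy=6,interpolation=cv2.INTER_CUBIC))
E
```

```text
t 2.4 tcp dock [ -1.7 -21.6 140.2] F dock [0.15 0.67 1.03] gap 0.001
linear [  1.8 -59.5  -2.9] rot [0.04 0.33 0.08]
```

View pics/side1z.png

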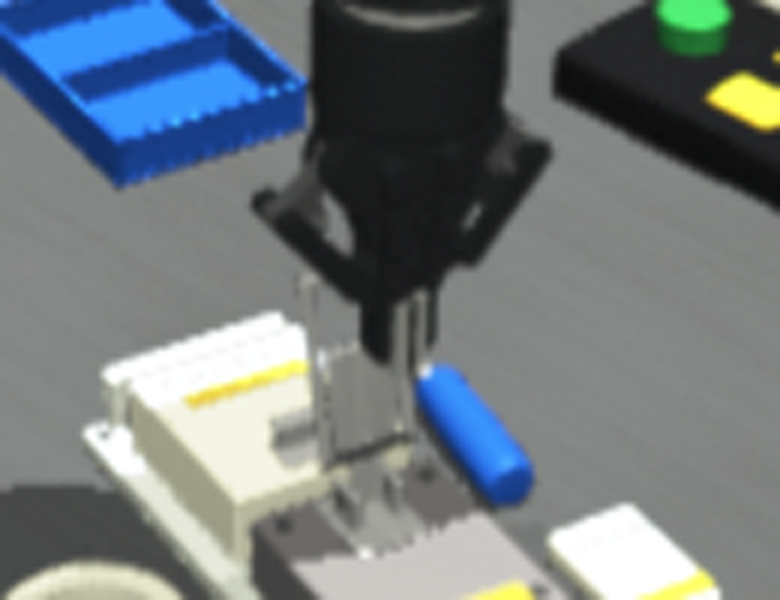

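```bash
python3 -c "
from h import *
for P in [(-2,-21.6,140),(-16,-21.6,140),(12,-21.6,140),(0,22,160),(-20,22,160),(20,22,160)]: print(P,((proj('side',[W(P)])-[260,180]+.5)*6-.5).round())"
```

```text
(-2, -21.6, 140) [[393. 364.]]
(-16, -21.6, 140) [[363. 374.]]
(12, -21.6, 140) [[423. 354.]]
(0, 22, 160) [[343. 267.]]
(-20, 22, 160) [[301. 281.]]
(20, 22, 160) [[385. 254.]]
```

View pics/top1z.png

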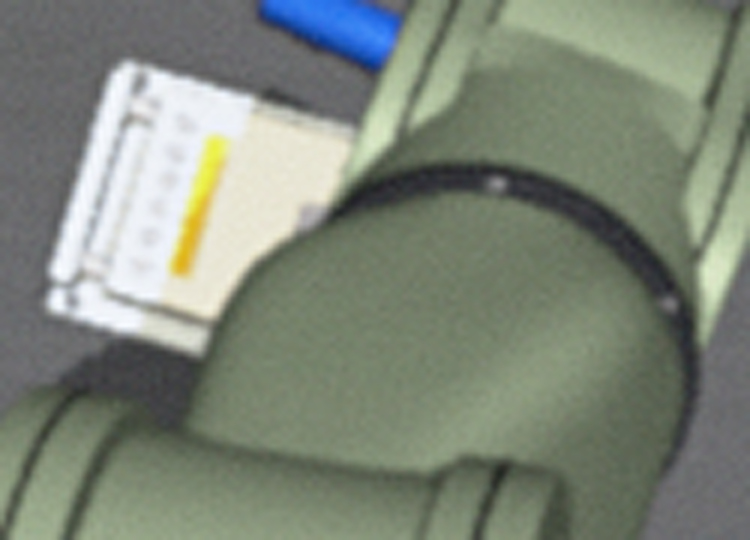

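The fingertips are behind the bar, at around (393,364) in the side crop. In the top view the arm covers the latch. Next I push towards the cassette.

Call:
step_arm([
  {"fingers": 1,"linear": [1,-15,0],"rotation": [0,0,0]},
  {"fingers": 1,"linear": [1,-25,0],"rotation": [0,0,0]},
  {"fingers": 1,"linear": [1,-33,0],"rotation": [0,0,0]},
  {"fingers": 1,"linear": [1,-41,0],"rotation": [0,0,0]},
  {"fingers": 1,"linear": [1,-49,0],"rotation": [0,0,0]},
  {"fingers": 1,"linear": [1,-55,0],"rotation": [0,0,0]},
  {"fingers": 1,"linear": [1,-60,0],"rotation": [0,0,0]},
  {"fingers": 1,"linear": [1,-60,0],"rotation": [0,0,0]},
  {"fingers": 1,"linear": [1,-60,0],"rotation": [0,0,0]},
  {"fingers": 1,"linear": [1,-60,0],"rotation": [0,0,0]},
])

```text
time: 3.5
tcp_pos: [0.5547, -0.032, 0.1433]
ee_rot: [3.141, 0.0, -0.258]
contact_force: [-0.1, -0.1, -0.4]
finger_gap: 0.004
```

```bash
cat > snap.py <<'E'
from workcell import *
import cv2,sys
t=sys.argv[1]
for n,(x0,y0,w,h) in dict(side=(260,205,130,100)).items():
    im=read_camera(n);cv2.imwrite(f'pics/{n}{t}.png',im);cv2.imwrite(f'pics/{n}{t}z.png',cv2.resize(im[y0:y0+h,x0:x0+w],None,fx=6,fy=6,interpolation=cv2.INTER_CUBIC))
E
python3 snap.py 2; python3 go.py 0 40 118
```

```text
t 3.55 tcp dock [  1.1  37.8 143.3] F dock [0.19 0.07 0.28] gap -0.0
linear [-1.1 -2.2 25.3] rot [0.01 0.   0.02]
```

View pics/side2z.png

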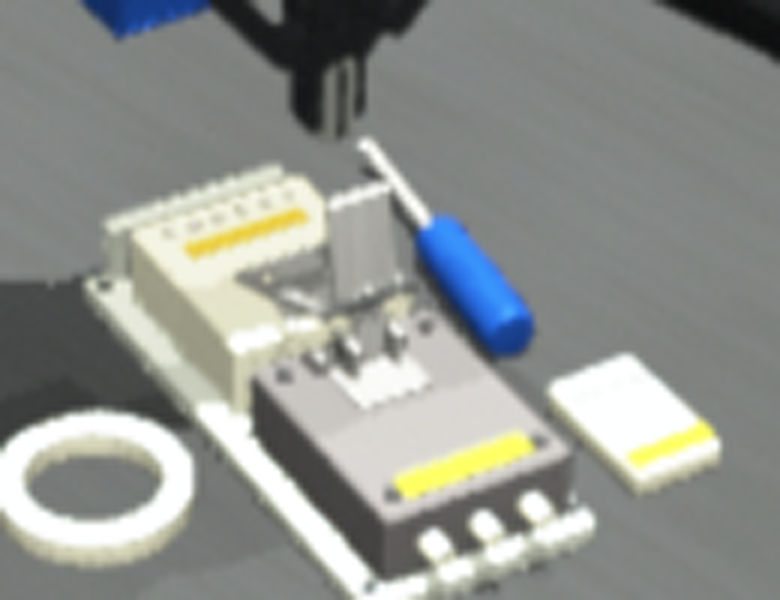

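The loop has fallen onto the cassette, with the bar around (245,275) in the side crop. The lever is unmoved, with its tip at (328–392, ~193). I'll check the bar position and compute the lever arc.

```bash
python3 - <<'E'
from h import *
for P in [(-20,78,54),(20,78,54),(-12,68,63),(12,68,63)]: print(P,((proj('side',[W(P)])-[260,205]+.5)*6-.5).round())
print('arc TCP rel to (40,118): tool y,z')
for th in [1.75,1.6,1.45,1.3,1.15,1.0,.85,.7,.55,.4,.3,.2,.1,0]:
    r=62;y=-r*np.cos(th)+4*np.sin(th)+11;z=62+r*np.sin(th)+4*np.cos(th)
    print(th,round(y,1),round(z,1),'tool',round(40-y,1),round(118-z,1))
E
python3 - <<'E'
import cv2
a=cv2.imread('pics/side2.png')[235:275,285:335]
cv2.imwrite('pics/side2zz.png',cv2.resize(a,None,fx=14,fy=14,interpolation=cv2.INTER_CUBIC))
E
```

```text
(-20, 78, 54) [[232. 268.]]
(20, 78, 54) [[312. 241.]]
(-12, 68, 63) [[260. 258.]]
(12, 68, 63) [[308. 242.]]
arc TCP rel to (40,118): tool y,z
1.75 26.0 122.3 tool 14.0 -4.3
1.6 16.8 123.9 tool 23.2 -5.9
1.45 7.5 124.0 tool 32.5 -6.0
1.3 -1.7 122.8 tool 41.7 -4.8
1.15 -10.7 120.2 tool 50.7 -2.2
1.0 -19.1 116.3 tool 59.1 1.7
0.85 -26.9 111.2 tool 66.9 6.8
0.7 -33.8 105.0 tool 73.8 13.0
0.55 -39.8 97.8 tool 79.8 20.2
0.4 -44.5 89.8 tool 84.5 28.2
0.3 -47.0 84.1 tool 87.0 33.9
0.2 -49.0 78.2 tool 89.0 39.8
0.1 -50.3 72.2 tool 90.3 45.8
0 -51.0 66.0 tool 91.0 52.0
```

View pics/side2zz.png

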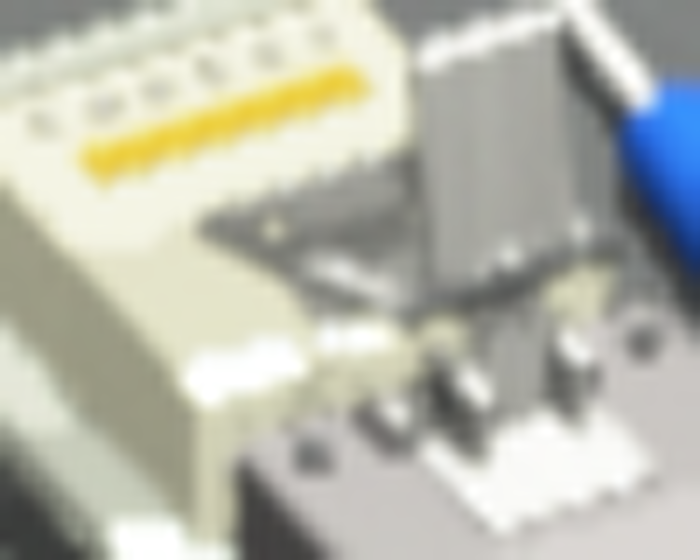

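Call:
step_arm([
  {"fingers": 1,"linear": [-1,-4,12],"rotation": [0,0,0]},
  {"fingers": 1,"linear": [-1,-4,25],"rotation": [0,0,0]},
  {"fingers": 1,"linear": [-1,-4,25],"rotation": [0,0,0]},
  {"fingers": 1,"linear": [-1,-4,25],"rotation": [0,0,0]},
])

```text
time: 3.95
tcp_pos: [0.5547, -0.0274, 0.118]
ee_rot: [3.141, 0.001, -0.258]
contact_force: [0.6, -0.1, 0.5]
finger_gap: 0.0
```

```bash
python3 snap.py 3; python3 go.py 0 40 118
```

```text
t 4.0 tcp dock [  0.2  42.2 118.4] F dock [ 0.13  0.06 -0.2 ] gap 0.0
linear [-0.2  2.2  0.4] rot [ 0.01 -0.    0.05]
```

View pics/side3z.png

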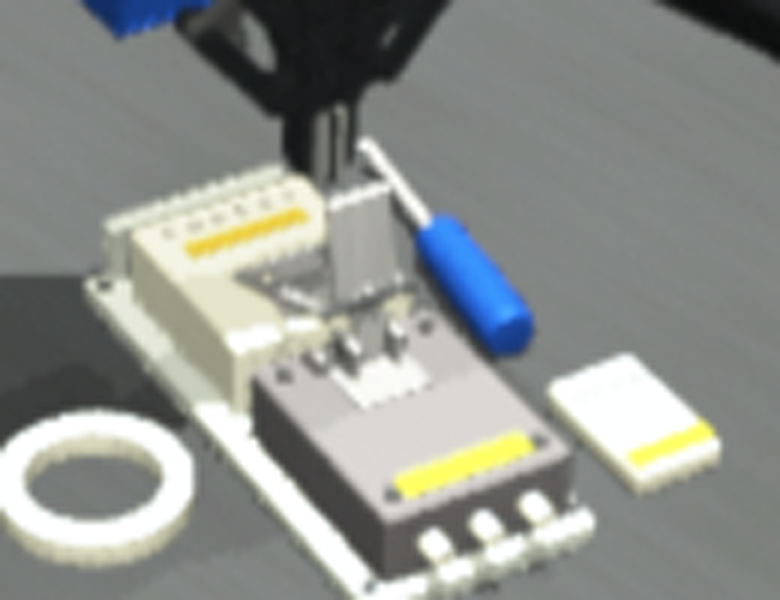

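The loop's near bar end is at (237,272), against (232,268) predicted for the hooked pose, so the bar lies behind the keeper. The fingers are in front of the lever's red face. I'll follow the arc part of the way and look again.

Call:
step_arm([
  {"fingers": 1,"linear": [0,10,-3],"rotation": [0,0,0]},
  {"fingers": 1,"linear": [0,18,-5],"rotation": [0,0,0]},
  {"fingers": 1,"linear": [0,26,-6],"rotation": [0,0,0]},
  {"fingers": 1,"linear": [0,34,-6],"rotation": [0,0,0]},
  {"fingers": 1,"linear": [0,42,-5],"rotation": [0,0,0]},
  {"fingers": 1,"linear": [0,49,-3],"rotation": [0,0,0]},
  {"fingers": 1,"linear": [0,54,-2],"rotation": [0,0,0]},
  {"fingers": 1,"linear": [0,54,-2],"rotation": [0,0,0]},
])

```text
time: 4.8
tcp_pos: [0.5408, -0.0804, 0.1201]
ee_rot: [3.141, 0.0, -0.258]
contact_force: [-0.4, 0.8, -0.7]
finger_gap: 0.002
```

```bash
python3 snap.py 4; python3 go.py 0 -11 120
```

```text
t 4.85 tcp dock [ 1.000e-01 -1.200e+01  1.202e+02] F dock [0.49 1.21 0.31] gap 0.001
linear [-0.1 -1.   0.2] rot [0.01 0.01 0.03]
```

View pics/side4z.png

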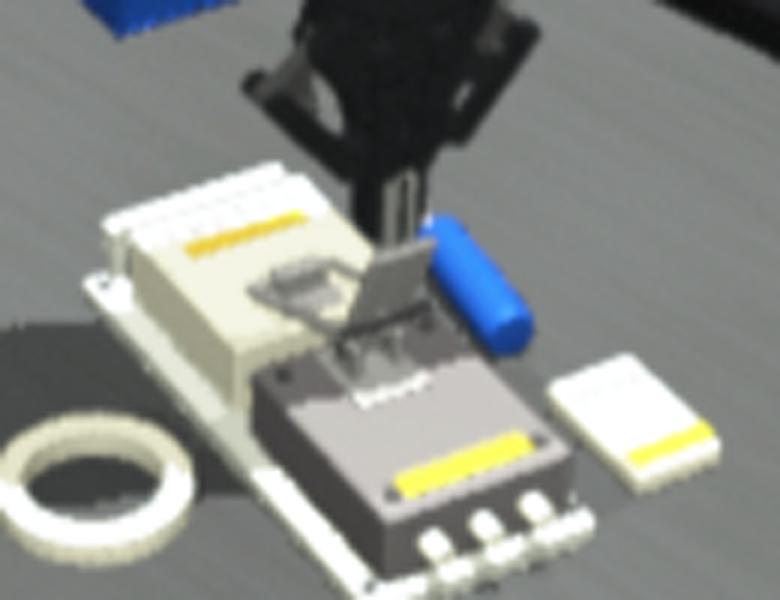

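The lever has tipped back, with its tip around (400,255), and the loop encloses the keeper. I continue along the arc to flat.

Call:
step_arm([
  {"fingers": 1,"linear": [0,7,4],"rotation": [0,0,0]},
  {"fingers": 1,"linear": [0,15,9],"rotation": [0,0,0]},
  {"fingers": 1,"linear": [0,22,15],"rotation": [0,0,0]},
  {"fingers": 1,"linear": [0,28,22],"rotation": [0,0,0]},
  {"fingers": 1,"linear": [0,32,30],"rotation": [0,0,0]},
  {"fingers": 1,"linear": [0,35,36],"rotation": [0,0,0]},
  {"fingers": 1,"linear": [0,37,42],"rotation": [0,0,0]},
  {"fingers": 1,"linear": [0,38,48],"rotation": [0,0,0]},
  {"fingers": 1,"linear": [0,39,51],"rotation": [0,0,0]},
  {"fingers": 1,"linear": [0,39,53],"rotation": [0,0,0]},
  {"fingers": 1,"linear": [0,39,53],"rotation": [0,0,0]},
])

```text
time: 5.95
tcp_pos: [0.5311, -0.1172, 0.0672]
ee_rot: [3.142, 0.0, -0.257]
contact_force: [0.3, -0.2, -0.1]
finger_gap: 0.001
```

```bash
python3 snap.py 5; python3 go.py 0 -51 66
```

```text
t 6.0 tcp dock [  0.2 -50.7  67.4] F dock [1.27 0.51 0.19] gap 0.002
linear [-0.2  0.3  1.4] rot [ 0.   -0.01  0.07]
```

View pics/side5z.png

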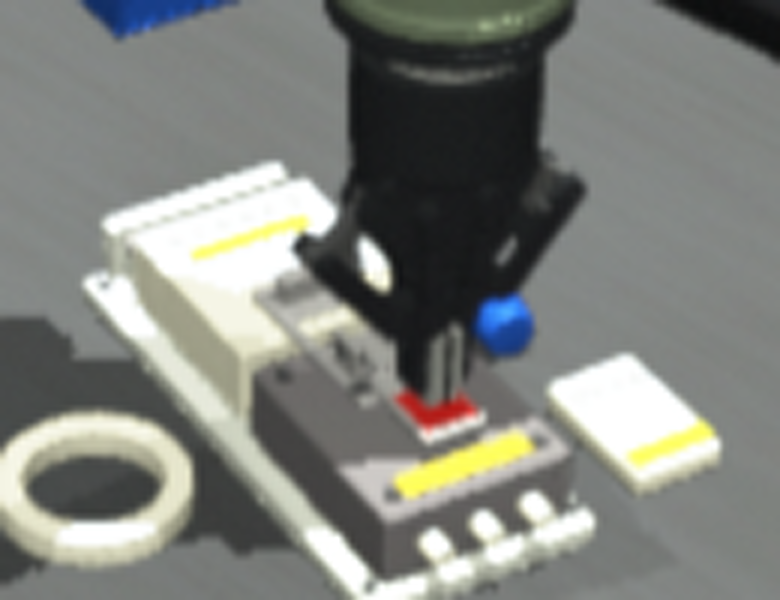

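The lever lies flat, with its red face up at (440,415), and there is no force on the tool, so it has snapped shut. I'll raise the tool straight up, clear the view and check.

Call:
step_arm([
  {"fingers": 1,"linear": [0,0,-20],"rotation": [0,0,0]},
  {"fingers": 1,"linear": [0,0,-60],"rotation": [0,0,0]},
  {"fingers": 1,"linear": [0,0,-110],"rotation": [0,0,0]},
  {"fingers": 1,"linear": [0,0,-160],"rotation": [0,0,0]},
  {"fingers": 1,"linear": [0,40,-170],"rotation": [0,0,0]},
  {"fingers": 1,"linear": [0,90,-170],"rotation": [0,0,0]},
  {"fingers": 1,"linear": [0,140,-170],"rotation": [0,0,0]},
  {"fingers": 1,"linear": [0,180,-170],"rotation": [0,0,0]},
  {"fingers": 1,"linear": [0,180,-170],"rotation": [0,0,0]},
  {"fingers": 1,"linear": [0,180,-170],"rotation": [0,0,0]},
])

```text
time: 7.0
tcp_pos: [0.485, -0.2918, 0.2374]
ee_rot: [-3.141, -0.0, -0.259]
contact_force: [1.5, 1.0, 0.5]
finger_gap: 0.002
```

```bash
python3 snap.py 6; python3 - <<'E'
from workcell import *
import cv2
im=read_camera('top');cv2.imwrite('pics/top6.png',im)
cv2.imwrite('pics/top6z.png',cv2.resize(im[215:305,285:410],None,fx=6,fy=6,interpolation=cv2.INTER_CUBIC))
s=read_state();print(s['time'],s['tcp_pos'],s['contact_force'])
E
```

```text
7.1 [ 0.48573219 -0.29041003  0.2374603 ] [ 0.56876186  0.28724201 -0.76988015]
```

View pics/side6z.png

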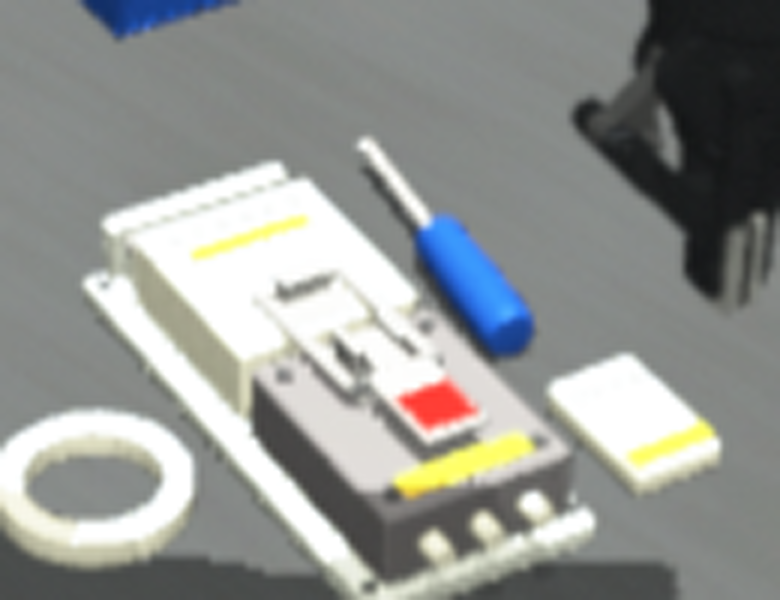

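View pics/top6z.png

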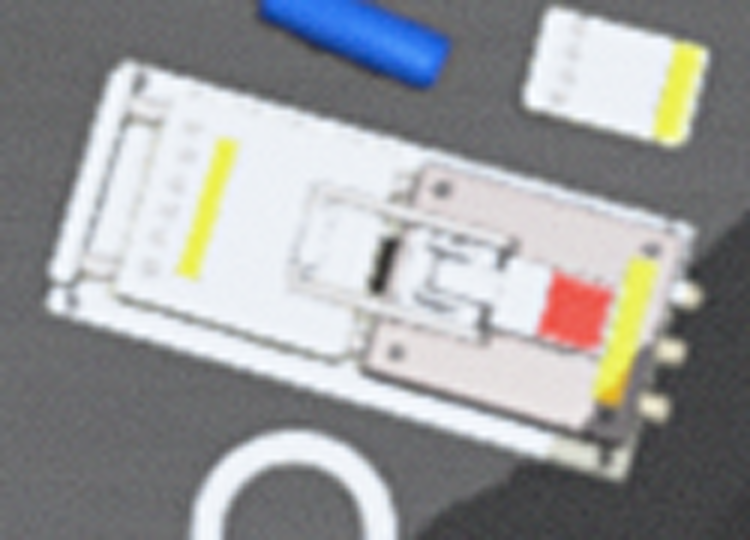

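View pics/top6.png

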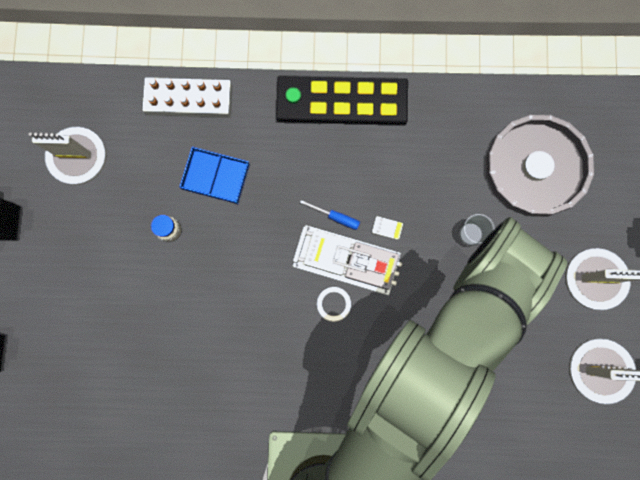

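The lever is flat and the loop is hooked. The cassette's yellow stripe has moved about 9 zoomed px (roughly 4 mm) towards the manifold. The arm hides the amber bottle in the top view, so I'll look for it in the side view.

```bash
python3 - <<'E'
import cv2,numpy as np
a=cv2.imread('pics/side0.png');b=cv2.imread('pics/side6.png')
for i in(a,b):
    h=cv2.cvtColor(i,cv2.COLOR_BGR2HSV)
    m=cv2.inRange(h,(5,150,60),(15,255,255))[310:380,390:450]
    print(np.argwhere(m).mean(0)+[310,390],(m>0).sum())
cv2.imwrite('pics/side6c.png',np.hstack([a[200:420,340:500],b[200:420,340:500]])[:, :])
E
```

```text
[342.51552795 421.8757764 ] 483
[342.49375    421.88333333] 480
```

View pics/side6c.png

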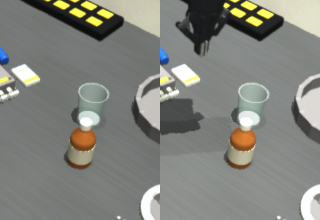

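The bottle, at (422,342), and the beaker have not moved. The gripper is clear of everything, so I'm handing in.

```bash
python3 -c "
from workcell import *
print(close_job())"
```

```text
the job is handed in; nothing more can be done
None
```

The latch is closed and the job was handed in at about 7.1 s. With the shut fingertips I tipped the wire loop over the keeper, then pushed the lever along its arc until it snapped flat.

**Last checks:**
- **Lever:** after the arm withdrew, it lies flat with its red pad up in both views.
- **Loop:** it surrounds the keeper in both views. Before the lever closed, the bar's visible end was within about 1 px of where it should be when hooked.
- **Cassette:** it moved in by roughly 4 mm, judged from about 1.5 px of stripe movement in the top view. This is a coarse reading against the 3 mm requirement.
- **Loose things:** in the pictures none of the loose things appears to have moved. I measured only the bottle, which the arm hid in the top view; in the side view it moved less than 0.1 px.
- **Gripper:** it is clear of everything, and the force readings are only noise of about 1 N.

**Disagreement:** my first fit of the dock between the two cameras was off by 4–10 mm at some hand-picked corners. It did not affect the result. No check failed.

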